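# Open the controller housing and hold its board home for screwing

### The job

Lever the white hinged cover of the grey controller housing open with the blade of the yellow spudger (the gripper itself must not push the cover) until it falls back fully open, then put the spudger down flat on the bench. Then take the green circuit board by its heat sink, slide it gently against the orange sprung stop until the stop's yellow pointer stands in the green band of its scale, about 8 N and never pushed hard, and finish while still holding it there, steady, square and flat on its rails, so that I can put the screws in; leave the other things on the bench alone.

Things in the scene. Friction and masses are not known exactly. Their poses are not given: they have to be found in the camera images.
- housing: Grey plastic housing fixed to the bench, 98 (x) by 178 (y) by 50 mm high, walls 4 mm; origin: centre of its underside. +x points from the prying edge to the hinge edge, -y to the end with the sprung stop; yaw 1.2 to 1.95 (prying edge on the robot's right, stop at the far end). The -x wall has a notch 90 mm long, centred, 40 to 50 mm up. Rails inside carry the board, underside 10 mm up.
- cover_hinge (a point): Middle of the cover's hinge axis: on the housing, at its x = +49 mm, 50 mm above the bench. The axis runs along the housing's y.
- cover_lip (a point): Middle of the cover's free edge, at its underside. The cover is a white plate with a blue panel, 178 mm along the hinge, 108 mm from hinge to free edge, 4 mm thick, 70 g. Closed, it lies flat, underside 50 mm above the bench, and overhangs the housing's -x wall by 10 mm: a blade can go under it there and on through the notch (inside, nothing on that side is higher than 42 mm).
- cover (a joint): Opening angle of the cover in rad: 0 closed, 1.57 upright, 2.3 fully open on its stop. The hinge is light, it takes well under 1 N at the free edge; below upright it falls shut again, beyond upright it falls open by itself and stays.
- spudger_grip (a point): Centre of the handle of the spudger (half-way up). The handle is yellow with black rings at its rear, 90 mm long along its x, 20 mm wide, 24 mm high, and lies loose on the bench with this point 12 mm above it; 70 g in all. +x points to the blade, +z up.
- spudger_tip (a point): Middle of the end of the spudger's steel blade, 125 mm ahead (+x) of the handle's centre and at the same height. The blade is 14 mm wide, 2.5 mm thick, flat, and stands 80 mm out of the handle.
- board_sink (a point): Centre of the board's aluminium heat sink, 28 mm above the bench: 32 (x) by 24 (y) by 28 mm high, amid a green board 84 (x) by 80 (y) by 4 mm with nothing else over 3 mm high; 0.1 to 0.2 kg in all. Axes parallel to the housing's. Loose on the rails, 3 mm free at each side. Its -y edge, 40 mm from this point, meets the stop; it starts 12 to 40 mm short of it.
- stop_face (a point): Middle of the stop's face that the board's edge meets: an orange sprung bar 84 mm long in the housing's -y end; free, the face is 50 mm from the housing's centre. A rod through the end wall carries its yellow pointer over a scale fixed outside that wall (40 by 37 mm, 25 mm high): white too light, green right (stop 6 to 15 mm in), red too hard; free, the pointer is 101 mm from the housing's centre.
- stop (a joint): How far the stop has been pushed in, towards the housing's -y, in m: 0 free, end of travel 0.022. It pushes back with 0.8 N per mm, so 0.010 is 8 N; the green band is 0.006 to 0.015 (4.8 to 12 N). Let go, it pushes the board back out.
- motor_a: Bystander: red drone motor, 29 mm across, 34 mm high with its shaft, standing loose on the bench; origin at the centre of its underside.
- motor_b: Bystander: red drone motor, 29 mm across, 34 mm high with its shaft, standing loose on the bench; origin at the centre of its underside.
- motor_c: Bystander: red drone motor, 29 mm across, 34 mm high with its shaft, standing loose on the bench; origin at the centre of its underside.
- spool: Bystander: white plastic spool, 52 mm across, 36 mm high, standing loose; origin at the centre of its underside.
- screwdriver: Bystander: small black screwdriver, 160 mm long, lying loose near the far left; origin near its middle, on the bench.
Not all that is in view belongs to the job. Of the things like the part that bears spudger_grip, leave any that is red; of the rest the larger one is meant.

How it is judged:
On the way, in this order (a step that is already met when the one before it is completed fails the run):
1. the spudger has raised the cover by more than 0.3 rad and is still touching it (value of joint cover above 0.3 rad and contact force between spudger and cover above 0.03 N), for 0.05 s.
2. the cover is fully open, beyond 2.1 rad (value of joint cover above 2.1 rad), for 0.2 s.
3. the spudger lies flat on the bench, let go and at rest (height (world z) of spudger_grip below 0.016 m and angle between spudger_grip's own z axis and vertical below 0.1 rad and contact force between the fingers and spudger below 0.05 N and linear speed of spudger below 0.02 m/s), for 0.2 s.
At the end, for the whole second after the job is handed in: Through the last second the fingers hold the board on the stop with 4.5 to 12.5 N (5.5 to 15.5 mm in), still, tilt under 0.06 rad, sink centre below 32 mm, square within 0.08 rad; cover beyond 2.0 rad; spudger flat on the bench (under 0.1 rad, centre below 16 mm), untouched (contact force between board and stop between 4.5 and 12.5 N and value of joint stop between 0.0055 and 0.0155 m and linear speed of board below 0.01 m/s and contact force between the fingers and board above 1 N and angle between board_sink's own z axis and vertical below 0.06 rad and angle between the x axis of board_sink and the x axis of housing, either way round below 0.08 rad and height (world z) of board_sink below 0.032 m and value of joint cover above 2 rad and height (world z) of spudger_grip below 0.016 m and angle between spudger_grip's own z axis and vertical below 0.1 rad and contact force between the arm and spudger below 0.05 N); the arm keeps its last pose, push and grip.
It fails at once if the gripper or arm pushes the cover (more than 2 N) (contact force between any of the fingers, the arm and cover above 2 N).
It fails at once if the board is pushed against the stop with more than 22 N (contact force between board and stop above 22 N).
It fails at once if a bystander is moved by more than 30 mm (distance of any of motor_a, motor_b, motor_c, spool, screwdriver from where it was at the start of the episode above 0.03 m).
It also fails if it takes over 61 s, if anything falls off the work surface, if the arm or the gripper's body presses on something with over 40 N, if the wrist force passes 120 N, or if a joint passes its speed limit or range.

### The arm

A 6-joint arm with a two-finger parallel gripper is mounted at the origin on the work surface. World frame = base frame: x ahead of the robot, y to its left, z up, the work surface at z = 0. Lengths are in m, angles in rad, forces in N, time in s.
With the tool pointing down it reaches from about 0.425 to 0.95 m from the base axis. Payload 3.5 kg.
Tool frame: the origin (TCP) lies on the centre line of the jaws, within the pads' length; the fingertips stand 11 mm ahead of it and the grasp point (between the pads) lies 8 mm behind it; y points along the fingers, x is the direction in which the jaws open and shut, and the axes are right-handed (so a half turn about y gives the same grasp; the last joint's range is limited). The gripper opens to 85 mm and grips with 20 to 120 N. Pads are 22 mm wide; open, the fingers measure 114 mm over their backs; the gripper's body (76 mm by 85 mm) begins 54 mm behind the grasp point. The pads swing forward as they close: fully open they stand 13 mm farther back than shut.
Start: joints at [1.044, 0.286, 1.577, -0, 1.279, -0.15], TCP at [0.248, 0.628, 0.242] pointing down, gripper open.
Joint ranges: [-2.77, 2.77], [-0.9, 2.22], [0.21, 2.48], [-1.53, 4.67], [0.24, 2.81], [-2.84, 2.84]. Speed limits (rad/s): [2.79, 2.79, 3.14, 3.14, 3.14, 3.14].

### API

Orientations are given as a unit quaternion [x, y, z, w].
In Python, from plant import get_state, read_camera, sign_off gives the robot as it stands.
- The arm moves only by the shell command python3 -m inch 'ROWS' [FORCE]. ROWS is JSON, a list of rows, each an object of numbers: "ax", "ay", "az": the turn, a rotation vector about the tool's x, y, z in rad; "x", "y", "z": the shift along the tool's x, y, z in mm; "hand": the closure, from -1 (fully open) to 1 (shut). In form: [{"ax": .., "ay": .., "az": .., "x": .., "y": .., "z": .., "hand": ..}, ...]. A call has 1 to 5 rows; each row shifts and turns the commanded pose from where the row before left it, along the tool's axes as they then stand; what a row does not reach is not made up. A row lasts 1/12 s, in which the tool goes at most 41.7 mm and 7.16 degrees, less where a joint would pass 70% of its speed; a pose out of reach is approached as far as the arm can. A call with a gripper value outside its range is refused whole. The fingers move at their own pace and stop on an object; FORCE is the grip in N (left out, the last holds). Time passes only in rows, so rows that do not move let the fingers close. It gives the time, the measured TCP pose, the force and the opening at its end, in the units of the state.
- get_state(): the state, without advancing time (a new reading comes with each control period).
- read_camera(name): name is "side" or "top"; returns a dict with "img" (400x640x3 uint8, red, green, blue), "fov_y" (degrees; the focal length in pixels is half the picture's height over the tangent of half this angle, whatever the lens; pixels are square), "cx", "cy" (the principal point, pixels), "distortion" ([k1, k2, p1, p2, k3] as OpenCV has them; the pictures are not rectified), "T" (4x4, takes a point from camera to world coordinates). Camera axes: x right, y down, z forward; pixel columns grow to the right and rows downward; lengths in m; the calibration is good to about 2 mm. A picture is of the moment at which its call begins. There is no depth.
- sign_off(): hands the job in, once; it reports no verdict.
The state is a dict: "time": time; "qpos": joint angles; "dq": joint speeds; "joint_efforts": joint torques, N m; "eef_pos": TCP position; "tcp_rot": TCP orientation; "contact_force": force on the tool from outside, world axes, zero at the start; "wrist_torque": the same for the moment, N m; "opening": opening from 0.0 (shut) to 1.0 (fully open).
Only numpy, scipy, OpenCV 4.12 (cv2) and the standard library are available. Lean on these libraries where they do the work, as an engineer would, in place of code of your own. Each camera call takes 0.05 s, during which the arm holds its last target. There are 200 camera calls.

## Working session

There is one attempt and no reset: what is moved stays moved. The work goes in short steps, Python scripts to look and compute and a shell command to move; the robot and the scene stay as the last step left them, time stands still between calls to the robot, and variables do not carry over. Pictures are saved under pics/ and viewed, about 8 in all and at most 12, crops included, and the job is handed in when it is done.

```bash
mkdir -p pics; ls
python3 - <<'E'
from plant import *
import cv2,numpy as np
for n in("side","top"):
    c=read_camera(n); cv2.imwrite(f"pics/{n}0.png",c["img"][:,:,::-1]); 
    print(n,c["fov_y"],c["cx"],c["cy"],c["distortion"]);print(np.round(c["T"],4))
s=get_state();print(s)
E
```

```text
pics
side 43.48555636502272 328.6097061555568 197.13075794969302 [0.04290403 0.         0.         0.         0.        ]
[[ 0.9643 -0.1605  0.2108  0.1831]
 [-0.2645 -0.6307  0.7296 -0.9616]
 [ 0.0158 -0.7592 -0.6506  0.9784]
 [ 0.      0.      0.      1.    ]]
top 50.72626000249941 317.6954693211078 198.55110415923502 [-0.06073625  0.          0.          0.          0.        ]
[[-2.7300e-02 -9.9190e-01  1.2380e-01  3.2430e-01]
 [-9.9960e-01  2.7500e-02 -3.0000e-04  2.8000e-02]
 [-3.1000e-03 -1.2370e-01 -9.9230e-01  1.3244e+00]
 [ 0.0000e+00  0.0000e+00  0.0000e+00  1.0000e+00]]
{'time': 0.1, 'qpos': array([ 1.04400335e+00,  2.87101162e-01,  1.57801465e+00,  1.44210470e-05,
        1.27858323e+00, -1.49978553e-01]), 'dq': array([-0.00034503,  0.00077872, -0.0042299 ,  0.00060516, -0.00175121,
       -0.00070942]), 'joint_efforts': array([ 1.82528613e-03, -4.07291222e+01, -2.93700564e+01, -1.00761213e-04,
        3.37163343e-03, -8.09041069e-06]), 'eef_pos': array([0.24804493, 0.62717187, 0.24107804]), 'tcp_rot': array([ 0.58511719,  0.39682954, -0.39817685, -0.58448215]), 'contact_force': array([-0.6442981 ,  0.51528377,  0.58981282]), 'wrist_torque': array([0.01939315, 0.02026948, 0.00942533]), 'opening': 1.0004846349677292}
```

View pics/side0.png

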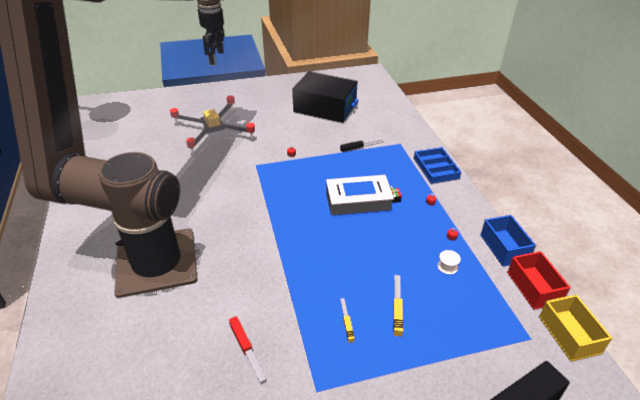

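View pics/top0.png

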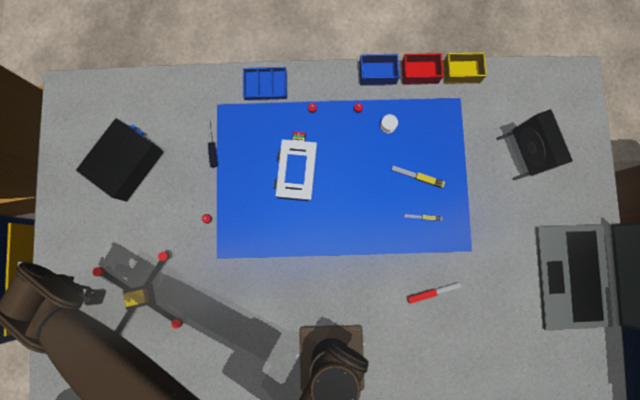

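The side view shows the housing at (360,195) with its scale at (396,195), the larger spudger at (398,305) and the smaller at (348,320). In the top view the cover is at (296,170), the large spudger's handle at (431,180) and its tip at (393,168), and the stop scale at the far end, (300,136).

```bash
cat > h.py <<'E'
from plant import *
import cv2,numpy as np
from scipy.spatial.transform import Rotation as R
def K(c):
    f=200/np.tan(np.radians(c["fov_y"]/2)); return np.array([[f,0,c["cx"]],[0,f,c["cy"]],[0,0,1]])
def rays(c,p):
    u=cv2.undistortPoints(np.float64(p).reshape(-1,1,2),K(c),np.float64(c["distortion"]))[:,0]
    T=np.array(c["T"]); return T[:3,3],np.c_[u,np.ones(len(u))]@T[:3,:3].T
def plane(c,p,z):
    o,d=rays(c,p); return o+d*((z-o[2])/d[:,2])[:,None]
def proj(c,P):
    T=np.linalg.inv(np.array(c["T"])); r,_=cv2.Rodrigues(T[:3,:3])
    return cv2.projectPoints(np.float64(P).reshape(-1,1,3),r,T[:3,3],K(c),np.float64(c["distortion"]))[0][:,0]
def tool():
    s=get_state(); return s,s["eef_pos"],R.from_quat(s["tcp_rot"])
def go(pos,z_dir=None,y_dir=None):
    """tool-frame shift (mm) and rotvec to reach pos with tool z=z_dir, y=y_dir"""
    s,p,r=tool(); print("t",s["time"],"pos",np.round(p,4),"F",np.round(s["contact_force"],1))
    m=r.as_matrix(); print("tool axes cols x,y,z",np.round(m,3).tolist())
    print("shift mm",np.round(r.inv().apply(np.array(pos)-p)*1e3,1))
    if z_dir is not None:
        z=np.array(z_dir,float);z/=np.linalg.norm(z);y=np.array(y_dir,float);y-=z*(y@z);y/=np.linalg.norm(y)
        q=R.from_matrix(np.c_[np.cross(y,z),y,z]); v=(r.inv()*q).as_rotvec()
        print("rotvec",np.round(v,4),"deg",np.degrees(np.linalg.norm(v)),"shift-after-turn",np.round(q.inv().apply(np.array(pos)-p)*1e3,1))
E
cat > m.py <<'E'
from h import *
rois={"top":{"hous":(265,130,325,210),"sp":(385,155,455,195)},"side":{"hous":(315,165,410,220),"sp":(385,265,412,340)}}
for n in("top","side"):
    c=read_camera(n);hsv=cv2.cvtColor(c["img"],cv2.COLOR_RGB2HSV);H,S,V=cv2.split(hsv)
    def big(m,roi):
        a=np.zeros_like(m);x0,y0,x1,y1=roi;a[y0:y1,x0:x1]=m[y0:y1,x0:x1]
        p=np.argwhere(a)[:,::-1]; return a,p
    white=((S<60)&(V>120)).astype(np.uint8)
    notblue=(~((H>95)&(H<125)&(S>120))).astype(np.uint8)
    yel=((H>18)&(H<35)&(S>110)&(V>90)).astype(np.uint8)
    a,p=big(notblue,rois[n]["sp"])
    P=plane(c,p,0.012 )[:,:2];m=P.mean(0);u=np.linalg.svd(P-m,full_matrices=False)[2][0]
    _,py=big(yel,rois[n]["sp"]);Y=plane(c,py,.024)[:,:2]
    if u@(m-Y.mean(0))<0:u=-u
    t=(P-m)@u; print(n,"spud len",np.ptp(t),"tip",m+u*t.max(),"rear",m+u*t.min(),"yaw",np.arctan2(u[1],u[0]),"yel mean",Y.mean(0),"N",len(p))
    a,p=big(white,rois[n]["hous"]); k=max(cv2.findContours(a,cv2.RETR_EXTERNAL,cv2.CHAIN_APPROX_NONE)[0],key=cv2.contourArea)
    W=plane(c,k[:,0],.054)[:,:2].astype(np.float32); r=cv2.minAreaRect(W*1000);print("cover",r,"\n",cv2.boxPoints(r).round(1).tolist())
    red=(((H<8)|(H>172))&(S>130)&(V>90)).astype(np.uint8)
    _,_,st,ce=cv2.connectedComponentsWithStats(red)
    for s,q in zip(st[1:],ce[1:]):
        if 15<s[4]<200: print("red",s[4],plane(c,q,.015)[0].round(3))
    cv2.imwrite(f"pics/z_{n}.png",np.hstack([cv2.resize(c["img"][y0:y1,x0:x1],None,fx=5,fy=5,interpolation=2)[:400,:400] for x0,y0,x1,y1 in rois[n].values()][:1])[:,:,::-1])
E
python3 m.py
```

```text
top spud len 0.17372609553180576 tip [ 0.58104913 -0.20920335] rear [ 0.52252108 -0.37277359] yaw 1.2271755270621538 yel mean [ 0.53889967 -0.31685317] N 349
cover ((581.1072387695312, 92.30857849121094), (108.38590240478516, 188.5092315673828), 82.89472961425781) 
 [[480.8999938964844, 50.20000076293945], [667.9000244140625, 26.899999618530273], [681.2999877929688, 134.39999389648438], [494.29998779296875, 157.6999969482422]]
red 40 [0.783 0.038 0.015]
red 42 [ 0.781 -0.11   0.015]
red 55 [0.435 0.378 0.015]
red 71 [0.321 0.515 0.015]
red 57 [0.277 0.724 0.015]
red 199 [ 0.179 -0.283  0.015]
red 67 [0.116 0.472 0.015]
side spud len 0.1783816693448544 tip [ 0.58313373 -0.20952422] rear [ 0.52039707 -0.37650964] yaw 1.211410876369189 yel mean [ 0.53474555 -0.33441231] N 530
cover ((580.5343017578125, 88.3547592163086), (114.74687194824219, 187.2866973876953), 83.1562271118164) 
 [[480.70001220703125, 42.5], [666.7000122070312, 20.200000762939453], [680.2999877929688, 134.1999969482422], [494.3999938964844, 156.5]]
red 39 [0.076 0.721 0.015]
red 64 [0.327 0.552 0.015]
red 26 [0.121 0.521 0.015]
red 50 [0.436 0.373 0.015]
red 61 [0.784 0.034 0.015]
red 72 [ 0.781 -0.113  0.015]
```

The measurements agree across both views:

| Item | Position |
|---|---|
| Housing centre | (0.587, 0.097), yaw 1.447 |
| Spudger tip | (0.582, -0.209) |
| Spudger grip | (0.539, -0.327), yaw 1.22 |

The tool's y axis points down (the approach). I'm swinging the arm round to the spudger.

```bash
cat > edit.py <<'E'
s=open('h.py').read();i=s.index('def go')
s=s[:i]+'''def go(pos,xd=None,yd=(0,0,-1)):
    """tool-frame shift (mm) and turn to reach pos with jaws along xd, approach yd"""
    s,p,r=tool(); print("t",round(s["time"],2),"pos",np.round(p,4),"F",np.round(s["contact_force"],1),"open",round(s["opening"],3))
    q=r
    if xd is not None:
        y=np.array(yd,float);y/=np.linalg.norm(y);x=np.array(xd,float);x-=y*(x@y);x/=np.linalg.norm(x)
        q=R.from_matrix(np.c_[x,y,np.cross(x,y)]); print("turn",np.round((r.inv()*q).as_rotvec(),4))
    print("shift mm after turn",np.round(q.inv().apply(np.array(pos)-p)*1e3,1))
'''
open('h.py','w').write(s)
E
python3 edit.py
R='' 
python3 -m inch '[{"z":-20,"ay":0.03},{"z":-41,"ay":0.055},{"z":-41,"ay":0.055},{"z":-41,"ay":0.055},{"z":-41,"ay":0.055}]'
python3 -m inch '[{"z":-41,"ay":0.055},{"z":-41,"ay":0.055},{"z":-41,"ay":0.055},{"z":-41,"ay":0.055},{"z":-41,"ay":0.055}]'
python3 -m inch '[{"z":-41,"ay":0.055},{"z":-41,"ay":0.055},{"z":-41,"ay":0.055},{"z":-41,"ay":0.055},{"z":-41,"ay":0.055}]'
python3 -m inch '[{"z":-41,"ay":0.055},{"z":-41,"ay":0.055},{"z":-41,"ay":0.055},{"z":-41,"ay":0.055},{"z":-41,"ay":0.055}]'
python3 -m inch '[{"z":-41,"ay":0.055},{"z":-41,"ay":0.055},{"z":-41,"ay":0.055},{"z":-30,"ay":0.055},{"z":-20,"ay":0.055}]'
python3 -c "
from h import *
go((.539,-.327,.1),(.939,-.344,0))"
```

```text
t 0.2 pos [0.2481 0.6273 0.2414] F [0.2 0.6 1. ] open 0.997
turn [ 1.0000e-03  1.5452e+00 -1.4000e-03]
shift mm after turn [ 601.4  141.4 -796. ]validation failed for argument at $[0]...
validation failed for argument at $[0]...
validation failed for argument at $[0]...
validation failed for argument at $[0]...
validation failed for argument at $[0]...
```

```bash
python3 -m inch '[{"ax":0,"ay":0.03,"az":0,"x":0,"y":0,"z":-20,"hand":-1}]'
```

```text
time: 0.28
eef_pos: [0.2643, 0.621, 0.2418]
tcp_rot: [-0.59, -0.389, 0.39, 0.59]
contact_force: [0.4, 0.6, -0.4]
opening: 1.0
```

```bash
python3 -m inch --help 2>&1 | head -20
```

```text
invalid input: not JSON, or not a number
```

All keys are required.

```bash
python3 -m inch '[{"ax":0,"ay":0.055,"az":0,"x":0,"y":0,"z":-41,"hand":-1},{"ax":0,"ay":0.055,"az":0,"x":0,"y":0,"z":-41,"hand":-1},{"ax":0,"ay":0.055,"az":0,"x":0,"y":0,"z":-41,"hand":-1},{"ax":0,"ay":0.055,"az":0,"x":0,"y":0,"z":-41,"hand":-1},{"ax":0,"ay":0.055,"az":0,"x":0,"y":0,"z":-41,"hand":-1}]' | sed -n 1,2p
python3 -m inch '[{"ax":0,"ay":0.055,"az":0,"x":0,"y":0,"z":-41,"hand":-1},{"ax":0,"ay":0.055,"az":0,"x":0,"y":0,"z":-41,"hand":-1},{"ax":0,"ay":0.055,"az":0,"x":0,"y":0,"z":-41,"hand":-1},{"ax":0,"ay":0.055,"az":0,"x":0,"y":0,"z":-41,"hand":-1},{"ax":0,"ay":0.055,"az":0,"x":0,"y":0,"z":-41,"hand":-1}]' | sed -n 1,2p
python3 -m inch '[{"ax":0,"ay":0.055,"az":0,"x":0,"y":0,"z":-41,"hand":-1},{"ax":0,"ay":0.055,"az":0,"x":0,"y":0,"z":-41,"hand":-1},{"ax":0,"ay":0.055,"az":0,"x":0,"y":0,"z":-41,"hand":-1},{"ax":0,"ay":0.055,"az":0,"x":0,"y":0,"z":-41,"hand":-1},{"ax":0,"ay":0.055,"az":0,"x":0,"y":0,"z":-41,"hand":-1}]' | sed -n 1,2p
python3 -m inch '[{"ax":0,"ay":0.055,"az":0,"x":0,"y":0,"z":-41,"hand":-1},{"ax":0,"ay":0.055,"az":0,"x":0,"y":0,"z":-41,"hand":-1},{"ax":0,"ay":0.055,"az":0,"x":0,"y":0,"z":-41,"hand":-1},{"ax":0,"ay":0.055,"az":0,"x":0,"y":0,"z":-41,"hand":-1},{"ax":0,"ay":0.055,"az":0,"x":0,"y":0,"z":-41,"hand":-1}]' | sed -n 1,2p
python3 -m inch '[{"ax":0,"ay":0.055,"az":0,"x":0,"y":0,"z":-41,"hand":-1},{"ax":0,"ay":0.055,"az":0,"x":0,"y":0,"z":-41,"hand":-1},{"ax":0,"ay":0.055,"az":0,"x":0,"y":0,"z":-41,"hand":-1},{"ax":0,"ay":0.055,"az":0,"x":0,"y":0,"z":-30,"hand":-1},{"ax":0,"ay":0.055,"az":0,"x":0,"y":0,"z":-15,"hand":-1}]' | sed -n 1,2p
python3 -c "
from h import *
go((.539,-.327,.1),(.939,-.344,0))"
```

```text
time: 0.7
eef_pos: [0.446, 0.5182, 0.242]
time: 1.12
eef_pos: [0.5894, 0.3723, 0.2419]
time: 1.53
eef_pos: [0.6877, 0.193, 0.2419]
time: 1.95
eef_pos: [0.7335, -0.0061, 0.2418]
time: 2.37
eef_pos: [0.7282, -0.1764, 0.2416]
t 2.37 pos [ 0.7282 -0.1764  0.2416] F [ 0.8 -0.2 -0.5] open 0.998
turn [ 0.0013  0.1335 -0.0006]
shift mm after turn [-125.9  141.6 -206.5]
```

```bash
python3 -m inch '[{"ax":0,"ay":0.067,"az":0,"x":0,"y":0,"z":0,"hand":-1},{"ax":0,"ay":0.0665,"az":0,"x":0,"y":0,"z":0,"hand":-1},{"ax":0,"ay":0,"az":0,"x":-20,"y":10,"z":-34,"hand":-1},{"ax":0,"ay":0,"az":0,"x":-21,"y":25,"z":-34,"hand":-1},{"ax":0,"ay":0,"az":0,"x":-21,"y":25,"z":-34,"hand":-1}]' | sed -n 1,2p
python3 -m inch '[{"ax":0,"ay":0,"az":0,"x":-21,"y":25,"z":-34,"hand":-1},{"ax":0,"ay":0,"az":0,"x":-21,"y":25,"z":-34,"hand":-1},{"ax":0,"ay":0,"az":0,"x":-22,"y":20,"z":-36,"hand":-1},{"ax":0,"ay":0,"az":0,"x":0,"y":0,"z":0,"hand":-1}]' | sed -n 1,2p
python3 - <<'E'
from h import *
go((.539,-.327,.014),(.939,-.344,0))
for n,b in(("side",(330,220,490,340)),("top",(370,120,490,220))):
    c=read_camera(n);x0,y0,x1,y1=b
    cv2.imwrite(f"pics/{n}1.png",cv2.resize(c["img"][y0:y1,x0:x1,::-1],None,fx=4,fy=4,interpolation=2))
E
```

```text
time: 2.78
eef_pos: [0.6432, -0.2417, 0.1887]
time: 3.12
eef_pos: [0.552, -0.3102, 0.1202]
t 3.12 pos [ 0.552  -0.3102  0.1202] F [-0.7  1.4 -0.5] open 1.002
turn [-0.0013  0.0017 -0.0113]
shift mm after turn [ -6.4 106.2 -20.3]
```

View pics/side1.png

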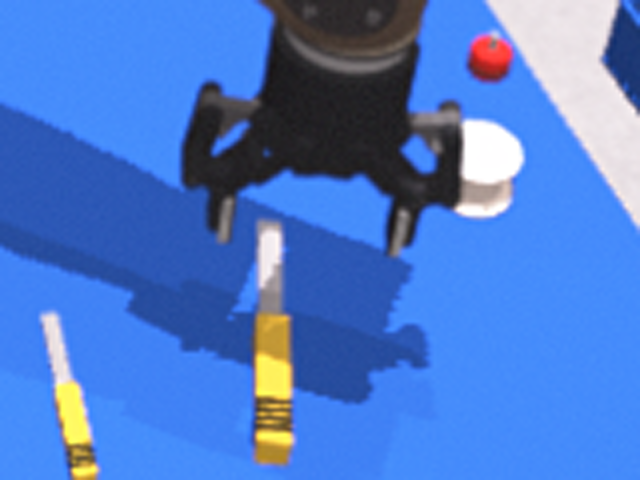

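The side crop shows the open jaws straddling the spudger's line, with the handle about 20 mm further back, as the numbers say. I'm correcting and going down in steps.

```bash
python3 -m inch '[{"ax":0,"ay":0,"az":0,"x":-6,"y":15,"z":-20,"hand":-1},{"ax":0,"ay":0,"az":0,"x":0,"y":20,"z":0,"hand":-1},{"ax":0,"ay":0,"az":0,"x":0,"y":20,"z":0,"hand":-1},{"ax":0,"ay":0,"az":0,"x":0,"y":0,"z":0,"hand":-1},{"ax":0,"ay":0,"az":0,"x":0,"y":0,"z":0,"hand":-1}]' | sed -n 1,2p
python3 -c "
from h import *
go((.539,-.327,.014),(.939,-.344,0))"
```

```text
time: 3.63
eef_pos: [0.5472, -0.3244, 0.0709]
t 3.63 pos [ 0.5472 -0.3244  0.0709] F [-0.   0.   0.3] open 0.994
turn [-0.0006  0.0081 -0.001 ]
shift mm after turn [-6.9 56.9 -5.2]
```

```bash
python3 -m inch '[{"ax":0,"ay":0.008,"az":0,"x":-7,"y":15,"z":-5,"hand":-1},{"ax":0,"ay":0,"az":0,"x":0,"y":20,"z":0,"hand":-1},{"ax":0,"ay":0,"az":0,"x":0,"y":15,"z":0,"hand":-1},{"ax":0,"ay":0,"az":0,"x":0,"y":0,"z":0,"hand":-0.5},{"ax":0,"ay":0,"az":0,"x":0,"y":0,"z":0,"hand":-0.5}]' | sed -n 1,2p
python3 - <<'E'
from h import *
go((.539,-.327,.014),(.939,-.344,0))
c=read_camera("top");x0,y0,x1,y1=380,150,460,200
a=cv2.resize(c["img"][y0:y1,x0:x1,::-1],None,fx=5,fy=5,interpolation=2)
c=read_camera("side");x0,y0,x1,y1=350,250,450,350
b=cv2.resize(c["img"][y0:y1,x0:x1,::-1],None,fx=4,fy=4,interpolation=2)
cv2.imwrite("pics/g2.png",np.hstack([np.pad(a,((0,400-a.shape[0]),(0,0),(0,0))),b]))
E
```

```text
time: 4.05
eef_pos: [0.5387, -0.3273, 0.0212]
t 4.05 pos [ 0.5387 -0.3273  0.0212] F [ 0.  -0.4 -0.1] open 0.757
turn [-0.0003 -0.0006 -0.0005]
shift mm after turn [0.2 7.2 0.4]
```

View pics/g2.png

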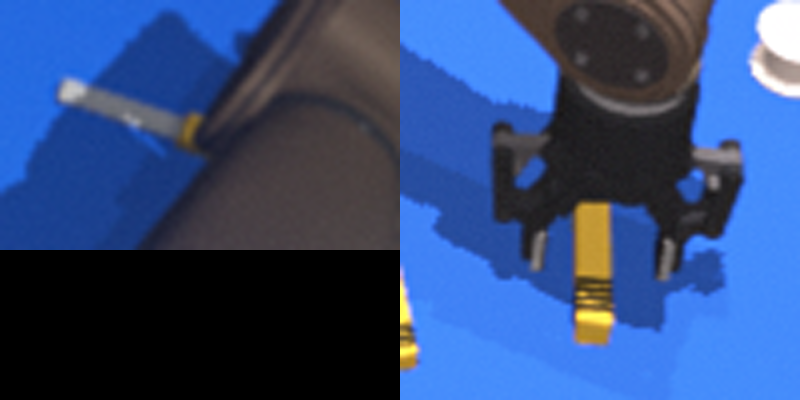

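The fingers straddle the handle centrally (right crop, handle about x=592 between fingers at 535 and 668). I'm closing.

```bash
python3 -m inch '[{"ax":0,"ay":0,"az":0,"x":0,"y":6,"z":0,"hand":-0.5},{"ax":0,"ay":0,"az":0,"x":0,"y":0,"z":0,"hand":1},{"ax":0,"ay":0,"az":0,"x":0,"y":0,"z":0,"hand":1},{"ax":0,"ay":0,"az":0,"x":0,"y":0,"z":0,"hand":1},{"ax":0,"ay":0,"az":0,"x":0,"y":0,"z":0,"hand":1}]' 60
python3 -m inch '[{"ax":0,"ay":0,"az":0,"x":0,"y":0,"z":0,"hand":1},{"ax":0,"ay":0,"az":0,"x":0,"y":0,"z":0,"hand":1},{"ax":0,"ay":0,"az":0,"x":0,"y":-20,"z":0,"hand":1},{"ax":0,"ay":0,"az":0,"x":0,"y":-30,"z":0,"hand":1},{"ax":0,"ay":0,"az":0,"x":0,"y":0,"z":0,"hand":1}]' 60
python3 -c "
from h import *
go((.539,-.327,.014),(.939,-.344,0))
ux=np.array([.1235,.9923,0]);C=np.array([.5868,.0967,0])
go(C-215*ux/1e3+[0,0,.046],(.9923,-.1235,0))"
```

```text
time: 4.57
eef_pos: [0.5386, -0.3281, 0.0158]
tcp_rot: [0.696, -0.124, 0.124, -0.696]
contact_force: [1.2, -0.9, -0.0]
opening: 0.222
time: 4.98
eef_pos: [0.541, -0.33, 0.0706]
tcp_rot: [0.698, -0.121, 0.127, -0.694]
contact_force: [2.4, -1.5, 0.8]
opening: 0.217
t 4.98 pos [ 0.541  -0.33    0.0706] F [ 2.4 -1.5  0.8] open 0.217
turn [ 0.0032 -0.0013  0.0088]
shift mm after turn [-2.9 56.6  2.1]
t 4.98 pos [ 0.541  -0.33    0.0706] F [ 2.4 -1.5  0.8] open 0.217
turn [ 0.0042 -0.2286  0.0084]
shift mm after turn [ -7.3  24.6 214.1]
```

```bash
python3 -m inch '[{"ax":0,"ay":-0.08,"az":0,"x":0,"y":0,"z":20,"hand":1},{"ax":0,"ay":-0.08,"az":0,"x":0,"y":0,"z":36,"hand":1},{"ax":0,"ay":-0.068,"az":0,"x":0,"y":0,"z":36,"hand":1},{"ax":0,"ay":0,"az":0,"x":0,"y":0,"z":36,"hand":1},{"ax":0,"ay":0,"az":0,"x":0,"y":0,"z":36,"hand":1}]' 60 | sed -n 1,2p
python3 -m inch '[{"ax":0,"ay":0,"az":0,"x":0,"y":0,"z":25,"hand":1},{"ax":0,"ay":0,"az":0,"x":0,"y":0,"z":0,"hand":1},{"ax":0,"ay":0,"az":0,"x":0,"y":0,"z":0,"hand":1},{"ax":0,"ay":0,"az":0,"x":0,"y":0,"z":0,"hand":1}]' 60 | sed -n 1,2p
cat > tip.py <<'E'
from h import *
ux=np.array([.1235,.9923,0]);C=np.array([.5868,.0967,0])
go(C-215*ux/1e3+[0,0,.050],(.9923,-.1235,0))
s,p,r=tool();A=r.as_matrix()
g=p+A[:,1]*.0038;e=g+A[:,2]*.125; print("model grip,tip",g.round(4),e.round(4))
ims=[]
for n in("side","top"):
    c=read_camera(n);q=proj(c,np.array([e,g]));print(n,q.round(1).tolist())
    x,y=np.clip(np.int32(q[0]),50,[590,350]);ims.append(cv2.resize(c["img"][y-50:y+50,x-50:x+50,::-1],None,fx=4,fy=4,interpolation=2)); print("crop origin",x-50,y-50)
import sys;cv2.imwrite(f"pics/{sys.argv[1]}.png",np.hstack(ims))
E
python3 tip.py tip1
```

```text
time: 5.4
eef_pos: [0.5705, -0.166, 0.0645]
time: 5.73
eef_pos: [0.5737, -0.1431, 0.0648]
t 5.73 pos [ 0.5737 -0.1431  0.0648] F [ 0.2 -0.  -1. ] open 0.221
turn [ 0.0004 -0.0004 -0.    ]
shift mm after turn [-16.6  14.8  24.6]
model grip,tip [ 0.5737 -0.1431  0.061 ] [ 0.5892 -0.0191  0.061 ]
side [[375.4, 210.6], [385.9, 243.4]]
crop origin 325 160
top [[332.0, 163.2], [372.8, 167.1]]
crop origin 282 113
```

View pics/tip1.png

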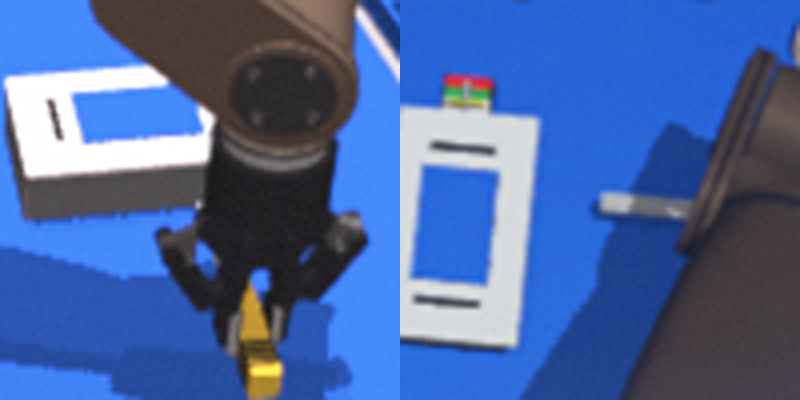

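The top crop shows the blade tip at pixel (332,163.8), where the model predicts (332,163.2). The cover's edge is about 30 mm further left. I'll lower to notch height and centre first.

```bash
python3 -m inch '[{"ax":0,"ay":0,"az":0,"x":-9,"y":8,"z":10,"hand":1},{"ax":0,"ay":0,"az":0,"x":-8,"y":7,"z":14,"hand":1},{"ax":0,"ay":0,"az":0,"x":0,"y":0,"z":0,"hand":1},{"ax":0,"ay":0,"az":0,"x":0,"y":0,"z":0,"hand":1},{"ax":0,"ay":0,"az":0,"x":0,"y":0,"z":0,"hand":1}]' | sed -n 1,2p
python3 tip.py tip2
```

```text
time: 6.25
eef_pos: [0.56, -0.1171, 0.0501]
t 6.25 pos [ 0.56   -0.1171  0.0501] F [-0.6 -0.3 -0.4] open 0.221
turn [ 0.0003 -0.0008  0.0004]
shift mm after turn [0.1 0.1 0.5]
model grip,tip [ 0.56   -0.1171  0.0463] [0.5756 0.0069 0.0463]
side [[367.3, 209.3], [376.9, 241.3]]
crop origin 317 159
top [[323.6, 168.8], [364.0, 172.7]]
crop origin 273 118
```

```bash
python3 -m inch '[{"ax":0,"ay":0,"az":0,"x":0,"y":0,"z":13,"hand":1},{"ax":0,"ay":0,"az":0,"x":0,"y":0,"z":13,"hand":1},{"ax":0,"ay":0,"az":0,"x":0,"y":0,"z":10,"hand":1},{"ax":0,"ay":0,"az":0,"x":0,"y":0,"z":0,"hand":1},{"ax":0,"ay":0,"az":0,"x":0,"y":0,"z":0,"hand":1}]'
python3 -m inch '[{"ax":0,"ay":0,"az":0,"x":0,"y":0,"z":8,"hand":1},{"ax":0,"ay":0,"az":0,"x":0,"y":0,"z":8,"hand":1},{"ax":0,"ay":0,"az":0,"x":0,"y":0,"z":8,"hand":1},{"ax":0,"ay":0,"az":0,"x":0,"y":0,"z":0,"hand":1},{"ax":0,"ay":0,"az":0,"x":0,"y":0,"z":0,"hand":1}]'
python3 tip.py tip3
```

```text
time: 6.77
eef_pos: [0.5644, -0.0799, 0.0501]
tcp_rot: [0.706, -0.043, 0.043, -0.706]
contact_force: [0.0, -0.1, -1.0]
opening: 0.224
time: 7.18
eef_pos: [0.5673, -0.0567, 0.05]
tcp_rot: [0.706, -0.044, 0.044, -0.706]
contact_force: [0.7, -0.3, -0.8]
opening: 0.217
t 7.18 pos [ 0.5673 -0.0567  0.05  ] F [ 0.7 -0.3 -0.8] open 0.217
turn [ 0.0001  0.0004 -0.0001]
shift mm after turn [  0.4   0.  -60.3]
model grip,tip [ 0.5673 -0.0567  0.0462] [0.5827 0.0673 0.0462]
side [[362.9, 195.3], [372.0, 225.2]]
crop origin 312 145
top [[303.9, 167.1], [344.3, 170.9]]
crop origin 253 117
```

View pics/tip3.png

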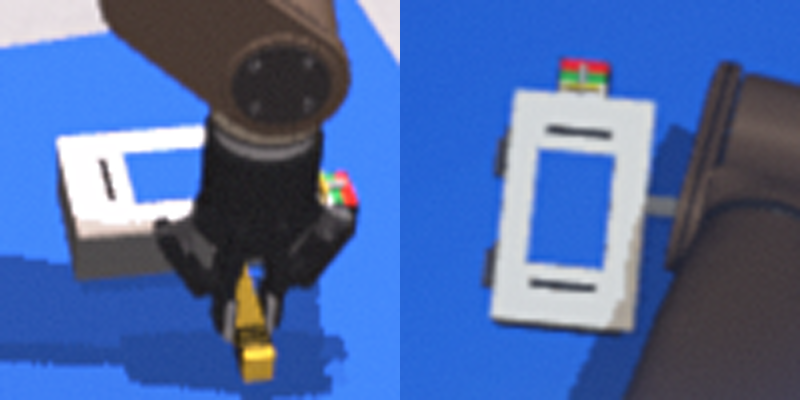

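The blade is under the cover with no contact force. The top crop shows it going in at panel (650,205), mid-notch. I'm lifting along the arc about the hinge (tip radius about 79 mm).

```bash
python3 -m inch '[{"ax":0,"ay":0,"az":0,"x":0,"y":-11,"z":1,"hand":1},{"ax":0,"ay":0,"az":0,"x":0,"y":-11,"z":2,"hand":1},{"ax":0,"ay":0,"az":0,"x":0,"y":-10,"z":3,"hand":1},{"ax":0,"ay":0,"az":0,"x":0,"y":-10,"z":4,"hand":1},{"ax":0,"ay":0,"az":0,"x":0,"y":0,"z":0,"hand":1}]'
python3 -m inch '[{"ax":0,"ay":0,"az":0,"x":0,"y":-8,"z":6,"hand":1},{"ax":0,"ay":0,"az":0,"x":0,"y":-8,"z":6,"hand":1},{"ax":0,"ay":0,"az":0,"x":0,"y":0,"z":0,"hand":1}]'
python3 tip.py tip4
```

```text
time: 7.7
eef_pos: [0.5707, -0.0472, 0.0958]
tcp_rot: [0.706, -0.042, 0.046, -0.705]
contact_force: [0.5, -0.2, -0.7]
opening: 0.221
time: 7.95
eef_pos: [0.5712, -0.0345, 0.1101]
tcp_rot: [0.706, -0.043, 0.045, -0.706]
contact_force: [0.2, -0.9, 0.6]
opening: 0.223
t 7.95 pos [ 0.5712 -0.0345  0.1101] F [ 0.2 -0.9  0.6] open 0.223
turn [-0.0002  0.0002  0.003 ]
shift mm after turn [ -0.7  60.1 -82.8]
model grip,tip [ 0.5712 -0.0345  0.1063] [0.5866 0.0895 0.1063]
side [[363.0, 173.9], [372.2, 202.8]]
crop origin 312 123
top [[295.6, 161.9], [337.9, 165.9]]
crop origin 245 111
```

View pics/tip4.png

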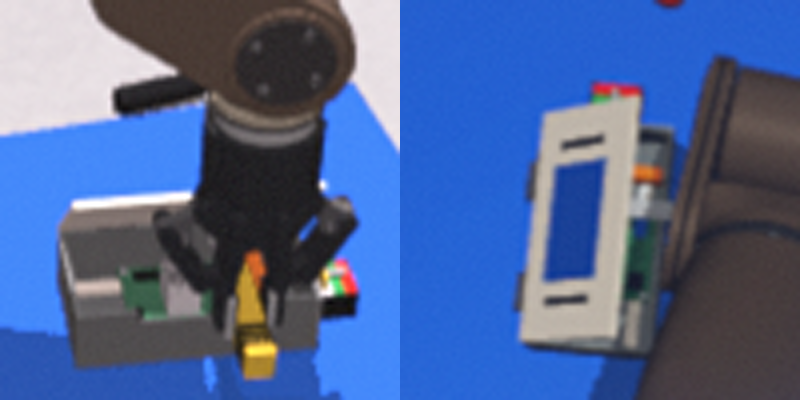

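The cover stands at about 45 degrees on the blade tip, in both crops. I'm continuing past upright.

```bash
python3 -m inch '[{"ax":0,"ay":0,"az":0,"x":0,"y":-6,"z":8,"hand":1},{"ax":0,"ay":0,"az":0,"x":0,"y":-6,"z":8,"hand":1},{"ax":0,"ay":0,"az":0,"x":0,"y":-4,"z":9,"hand":1},{"ax":0,"ay":0,"az":0,"x":0,"y":-4,"z":10,"hand":1},{"ax":0,"ay":0,"az":0,"x":0,"y":-1,"z":10,"hand":1}]'
python3 -m inch '[{"ax":0,"ay":0,"az":0,"x":0,"y":-1,"z":10,"hand":1},{"ax":0,"ay":0,"az":0,"x":0,"y":0,"z":10,"hand":1},{"ax":0,"ay":0,"az":0,"x":0,"y":0,"z":10,"hand":1},{"ax":0,"ay":0,"az":0,"x":0,"y":0,"z":8,"hand":1},{"ax":0,"ay":0,"az":0,"x":0,"y":0,"z":0,"hand":1}]'
python3 -m inch '[{"ax":0,"ay":0,"az":0,"x":0,"y":0,"z":0,"hand":1},{"ax":0,"ay":0,"az":0,"x":0,"y":0,"z":0,"hand":1},{"ax":0,"ay":0,"az":0,"x":0,"y":0,"z":0,"hand":1},{"ax":0,"ay":0,"az":0,"x":0,"y":0,"z":0,"hand":1},{"ax":0,"ay":0,"az":0,"x":0,"y":0,"z":0,"hand":1}]'
python3 tip.py tip5
```

```text
time: 8.47
eef_pos: [0.5763, 0.0103, 0.1302]
tcp_rot: [-0.706, 0.043, -0.044, 0.706]
contact_force: [1.0, -0.2, -0.9]
opening: 0.216
time: 8.88
eef_pos: [0.5803, 0.0487, 0.1298]
tcp_rot: [-0.706, 0.044, -0.043, 0.706]
contact_force: [0.2, -0.4, -1.0]
opening: 0.222
time: 9.3
eef_pos: [0.5804, 0.0465, 0.1301]
tcp_rot: [0.706, -0.044, 0.044, -0.706]
contact_force: [-0.3, 0.5, -0.6]
opening: 0.218
t 9.3 pos [0.5804 0.0465 0.1301] F [-0.3  0.5 -0.6] open 0.218
turn [ 0.0001 -0.0014 -0.    ]
shift mm after turn [   0.2   80.1 -164.4]
model grip,tip [0.5804 0.0465 0.1263] [0.596  0.1705 0.1263]
side [[357.8, 151.5], [366.2, 177.9]]
crop origin 307 101
top [[267.3, 158.1], [310.2, 162.2]]
crop origin 217 108
```

View pics/tip5.png

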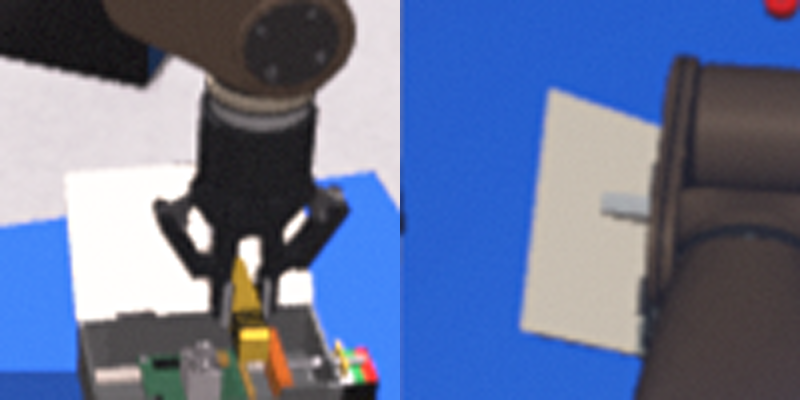

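The cover has fallen fully back: the top crop shows the plate lying outward to the left, clear of the blade. I'm retreating to put the spudger down.

```bash
python3 -m inch '[{"ax":0,"ay":0,"az":0,"x":0,"y":0,"z":-20,"hand":1},{"ax":0,"ay":0,"az":0,"x":0,"y":0,"z":-36,"hand":1},{"ax":0,"ay":0,"az":0,"x":0,"y":0,"z":-36,"hand":1},{"ax":0,"ay":0,"az":0,"x":0,"y":0,"z":-36,"hand":1},{"ax":0,"ay":0,"az":0,"x":0,"y":0,"z":-36,"hand":1}]' | sed -n 1,2p
python3 -m inch '[{"ax":0,"ay":0,"az":0,"x":0,"y":0,"z":-36,"hand":1},{"ax":0,"ay":0,"az":0,"x":0,"y":0,"z":-36,"hand":1},{"ax":0,"ay":0,"az":0,"x":0,"y":10,"z":-36,"hand":1},{"ax":0,"ay":0,"az":0,"x":0,"y":20,"z":-20,"hand":1},{"ax":0,"ay":0,"az":0,"x":0,"y":20,"z":-8,"hand":1}]' | sed -n 1,2p
python3 -m inch '[{"ax":0,"ay":0,"az":0,"x":0,"y":20,"z":0,"hand":1},{"ax":0,"ay":0,"az":0,"x":0,"y":15,"z":0,"hand":1},{"ax":0,"ay":0,"az":0,"x":0,"y":0,"z":0,"hand":1},{"ax":0,"ay":0,"az":0,"x":0,"y":0,"z":0,"hand":1}]' | sed -n 1,2p
python3 -c "
from h import *
p=tool()[1]
go((p[0],p[1],.0162),(.9923,-.1235,0))"
```

```text
time: 9.82
eef_pos: [0.5596, -0.1173, 0.1303]
time: 10.23
eef_pos: [0.5436, -0.2551, 0.0811]
time: 10.57
eef_pos: [0.5424, -0.2505, 0.0442]
t 10.57 pos [ 0.5424 -0.2505  0.0442] F [ 1.1 -0.2 -0.2] open 0.216
turn [-0.0011 -0.001  -0.0021]
shift mm after turn [ 0. 28.  0.]
```

```bash
python3 -m inch '[{"ax":-0.001,"ay":0,"az":-0.002,"x":0,"y":12,"z":0,"hand":1},{"ax":0,"ay":0,"az":0,"x":0,"y":9,"z":0,"hand":1},{"ax":0,"ay":0,"az":0,"x":0,"y":5,"z":0,"hand":1},{"ax":0,"ay":0,"az":0,"x":0,"y":0,"z":0,"hand":1},{"ax":0,"ay":0,"az":0,"x":0,"y":0,"z":0,"hand":1}]'
```

```text
time: 10.98
eef_pos: [0.543, -0.2505, 0.0187]
tcp_rot: [0.706, -0.043, 0.044, -0.705]
contact_force: [-0.1, 0.7, -1.1]
opening: 0.215
```

```bash
python3 -m inch '[{"ax":0,"ay":0,"az":0,"x":0,"y":2.7,"z":0,"hand":1},{"ax":0,"ay":0,"az":0,"x":0,"y":0,"z":0,"hand":1},{"ax":0,"ay":0,"az":0,"x":0,"y":0,"z":0,"hand":0.2},{"ax":0,"ay":0,"az":0,"x":0,"y":0,"z":0,"hand":-0.3},{"ax":0,"ay":0,"az":0,"x":0,"y":0,"z":0,"hand":-0.5}]'
python3 -m inch '[{"ax":0,"ay":0,"az":0,"x":0,"y":0,"z":0,"hand":-0.5},{"ax":0,"ay":0,"az":0,"x":0,"y":0,"z":0,"hand":-0.5},{"ax":0,"ay":0,"az":0,"x":0,"y":0,"z":0,"hand":-0.5},{"ax":0,"ay":0,"az":0,"x":0,"y":0,"z":0,"hand":-0.5},{"ax":0,"ay":0,"az":0,"x":0,"y":0,"z":0,"hand":-0.5}]'
python3 -m inch '[{"ax":0,"ay":0,"az":0,"x":0,"y":-15,"z":0,"hand":-0.5},{"ax":0,"ay":0,"az":0,"x":0,"y":-35,"z":0,"hand":-0.5},{"ax":0,"ay":0,"az":0,"x":0,"y":-40,"z":0,"hand":-0.5},{"ax":0,"ay":0,"az":0,"x":0,"y":-40,"z":0,"hand":-0.5},{"ax":0,"ay":0,"az":0,"x":0,"y":-30,"z":0,"hand":-0.5}]'
python3 - <<'E'
from h import *
c=read_camera("top");cv2.imwrite("pics/top6.png",np.vstack([cv2.resize(c["img"][100:220,240:440,::-1],None,fx=4,fy=4,interpolation=2)])[:600,:800])
c=read_camera("side");cv2.imwrite("pics/side6.png",cv2.resize(c["img"][130:330,300:460,::-1],None,fx=3,fy=3,interpolation=2))
# sink guess in images
ux=np.array([.1235,.9923,0]);f=np.array([.9923,-.1235,0]);C=np.array([.5868,.0967,0])
for n in("top","side"):
    c=read_camera(n); print(n,proj(c,np.array([C+[0,0,.042],C-f*.03+[0,0,.042],C+f*.05+[0,0,.014]])).round(1).tolist())
E
```

```text
time: 11.4
eef_pos: [0.5435, -0.251, 0.0168]
tcp_rot: [0.706, -0.043, 0.045, -0.705]
contact_force: [0.7, -0.3, -0.2]
opening: 0.635
time: 11.82
eef_pos: [0.5432, -0.2508, 0.0164]
tcp_rot: [0.706, -0.043, 0.045, -0.705]
contact_force: [0.4, -0.2, 0.3]
opening: 0.747
time: 12.23
eef_pos: [0.5436, -0.2511, 0.1801]
tcp_rot: [0.707, -0.042, 0.046, -0.705]
contact_force: [0.5, -1.8, 0.4]
opening: 0.75
top [[294.5, 166.3], [293.5, 175.8], [296.6, 152.7]]
side [[361.0, 189.8], [350.9, 190.6], [376.9, 195.7]]
```

View pics/top6.png

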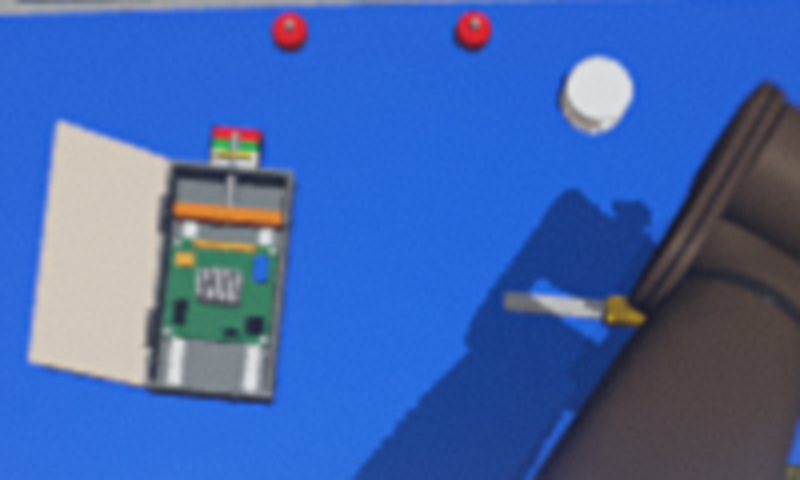

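View pics/side6.png

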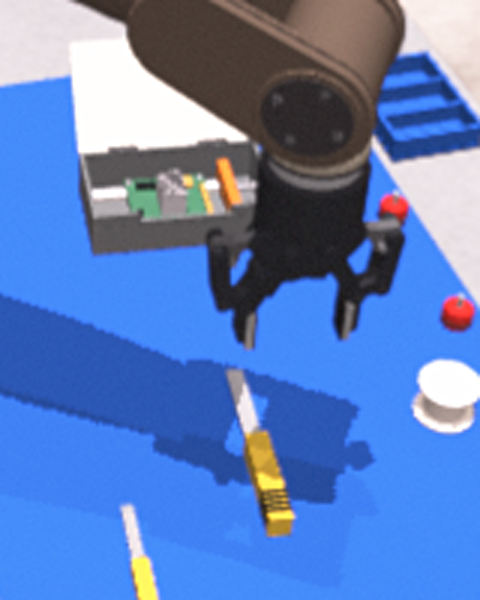

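The spudger lies flat on the bench, well clear of everything. The sink's top centre is at top-view pixel (294.5,171), and the board's green area spans rows 160 to 185. I'm converting these to positions.

```bash
cat > sink.py <<'E'
from h import *
ux=np.array([.1235,.9923,0]);f=np.array([.9923,-.1235,0]);C=np.array([.5868,.0967,0])
def hf(P): P=np.atleast_2d(P)-C; return np.c_[P@ux,P@f]*1e3
c=read_camera("top");H,S,V=cv2.split(cv2.cvtColor(c["img"],cv2.COLOR_RGB2HSV))
print("sink(ux,f) mm",hf(plane(c,[(294.5,171)],.042)).round(1))
def box(m,z):
    a=np.zeros_like(m);a[125:205,262:320]=m[125:205,262:320];p=np.argwhere(a)[:,::-1]
    if len(p)<5:return None
    q=hf(plane(c,p,z));return len(p),np.percentile(q,[2,98],axis=0).round(1).tolist()
print("green board",box(((H>50)&(H<90)&(S>60)).astype(np.uint8),.014), "(ux,f)")
print("orange",box(((H>5)&(H<17)&(S>150)).astype(np.uint8),.03))
print("yellow",box(((H>22)&(H<34)&(S>150)&(V>120)).astype(np.uint8),.03))
S0=((S<70)&(V>90)).astype(np.uint8);a=np.zeros_like(S0);a[163:180,286:303]=S0[163:180,286:303];p=np.argwhere(a)[:,::-1];print("grey sink",len(p),hf(plane(c,p,.042)).mean(0).round(1))
go(C+[0,0,.2],f)
E
python3 sink.py
```

```text
sink(ux,f) mm [[ -1.6 -14.7]]
green board (447, [[-41.7, -52.4], [41.6, 105.2]]) (ux,f)
orange (87, [[-40.1, 39.7], [38.5, 65.4]])
yellow None
grey sink 100 [ -1.2 -15. ]
t 12.48 pos [ 0.5423 -0.2502  0.1756] F [-0.4 -0.2  0. ] open 0.749
turn [ 0.0004 -0.0007  0.0008]
shift mm after turn [  1.3 -24.4 349.8]
```

```bash
python3 -m inch '[{"ax":0,"ay":0,"az":0,"x":-3,"y":-12,"z":25,"hand":-0.1},{"ax":0,"ay":0,"az":0,"x":-3,"y":-12,"z":38,"hand":-0.1},{"ax":0,"ay":0,"az":0,"x":-3,"y":0,"z":38,"hand":-0.1},{"ax":0,"ay":0,"az":0,"x":-3,"y":0,"z":38,"hand":-0.1},{"ax":0,"ay":0,"az":0,"x":-2,"y":0,"z":38,"hand":-0.1}]' | sed -n 1,2p
python3 -m inch '[{"ax":0,"ay":0,"az":0,"x":0,"y":0,"z":38,"hand":-0.1},{"ax":0,"ay":0,"az":0,"x":0,"y":0,"z":38,"hand":-0.1},{"ax":0,"ay":0,"az":0,"x":0,"y":0,"z":38,"hand":-0.1},{"ax":0,"ay":0,"az":0,"x":0,"y":0,"z":35,"hand":-0.1},{"ax":0,"ay":0,"az":0,"x":0,"y":0,"z":15,"hand":-0.1}]' | sed -n 1,2p
python3 -m inch '[{"ax":0,"ay":0,"az":0,"x":0,"y":30,"z":0,"hand":-0.1},{"ax":0,"ay":0,"az":0,"x":0,"y":35,"z":0,"hand":-0.1},{"ax":0,"ay":0,"az":0,"x":0,"y":20,"z":0,"hand":-0.1},{"ax":0,"ay":0,"az":0,"x":0,"y":0,"z":0,"hand":-0.1},{"ax":0,"ay":0,"az":0,"x":0,"y":0,"z":0,"hand":-0.1}]' | sed -n 1,2p
cat > b.py <<'E'
from h import *
ux=np.array([.1235,.9923,0]);f=np.array([.9923,-.1235,0]);C=np.array([.5868,.0967,0])
go(C-.0013*ux-.015*f+[0,0,.033],f)
E
python3 b.py
```

```text
time: 12.9
eef_pos: [0.5494, -0.0713, 0.1975]
time: 13.32
eef_pos: [0.5697, 0.0934, 0.197]
time: 13.73
eef_pos: [0.5691, 0.0895, 0.1117]
t 13.73 pos [0.5691 0.0895 0.1117] F [-0.5 -0.2  1.1] open 0.551
turn [ 0.0018 -0.0007 -0.0051]
shift mm after turn [ 1.6 78.7  8. ]
```

```bash
python3 -m inch '[{"ax":0.002,"ay":0,"az":-0.005,"x":1.6,"y":10,"z":8,"hand":-0.1},{"ax":0,"ay":0,"az":0,"x":0,"y":20,"z":0,"hand":-0.1},{"ax":0,"ay":0,"az":0,"x":0,"y":17,"z":0,"hand":-0.1},{"ax":0,"ay":0,"az":0,"x":0,"y":0,"z":0,"hand":-0.1},{"ax":0,"ay":0,"az":0,"x":0,"y":0,"z":0,"hand":-0.1}]' | sed -n 1,2p
python3 b.py
python3 - <<'E'
from h import *
c=read_camera("side");cv2.imwrite("pics/s7.png",cv2.resize(c["img"][120:230,300:440,::-1],None,fx=5,fy=5,interpolation=2))
E
```

```text
time: 14.15
eef_pos: [0.5745, 0.0974, 0.0682]
t 14.15 pos [0.5745 0.0974 0.0682] F [-0.7 -0.5  0. ] open 0.545
turn [-0.0012 -0.0007  0.0069]
shift mm after turn [-2.7 35.2 -0.5]
```

View pics/s7.png

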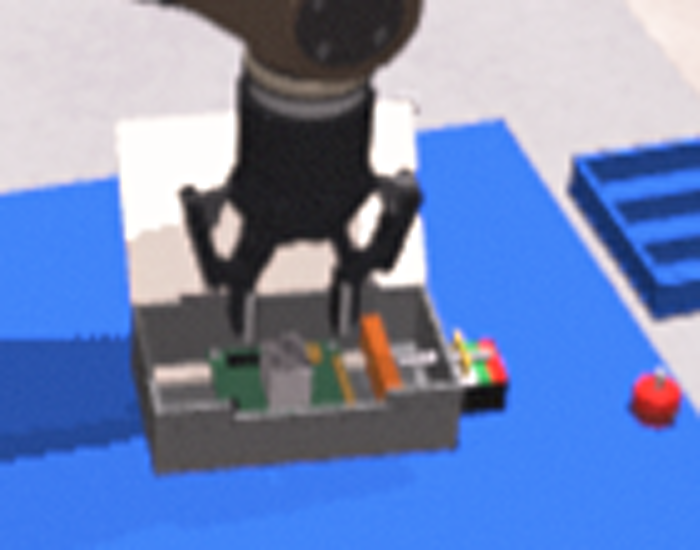

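The fingers, at panel x = 243 and 345, straddle the sink at about 290. I'm descending slowly and gripping.

```bash
python3 -m inch '[{"ax":-0.001,"ay":0,"az":0.006,"x":-2.5,"y":10,"z":0,"hand":-0.1},{"ax":0,"ay":0,"az":0,"x":0,"y":10,"z":0,"hand":-0.1},{"ax":0,"ay":0,"az":0,"x":0,"y":8,"z":0,"hand":-0.1},{"ax":0,"ay":0,"az":0,"x":0,"y":0,"z":0,"hand":-0.1},{"ax":0,"ay":0,"az":0,"x":0,"y":0,"z":0,"hand":-0.1}]'
python3 b.py
```

```text
time: 14.62
eef_pos: [0.5712, 0.0975, 0.039]
tcp_rot: [0.706, -0.044, 0.044, -0.706]
contact_force: [0.2, -1.1, -0.0]
opening: 0.552
t 14.62 pos [0.5712 0.0975 0.039 ] F [ 0.2 -1.1 -0. ] open 0.552
turn [ 0.0002 -0.0007 -0.0009]
shift mm after turn [ 0.6  6.  -0.1]
```

```bash
python3 -m inch '[{"ax":0,"ay":0,"az":0,"x":0,"y":5,"z":0,"hand":-0.1},{"ax":0,"ay":0,"az":0,"x":0,"y":0,"z":0,"hand":0.2},{"ax":0,"ay":0,"az":0,"x":0,"y":0,"z":0,"hand":0.4},{"ax":0,"ay":0,"az":0,"x":0,"y":0,"z":0,"hand":1},{"ax":0,"ay":0,"az":0,"x":0,"y":0,"z":0,"hand":1}]' 40
python3 -m inch '[{"ax":0,"ay":0,"az":0,"x":0,"y":0,"z":0,"hand":1},{"ax":0,"ay":0,"az":0,"x":0,"y":0,"z":0,"hand":1},{"ax":0,"ay":0,"az":0,"x":0,"y":0,"z":0,"hand":1}]' 40
python3 b.py
```

```text
time: 15.03
eef_pos: [0.572, 0.0975, 0.0352]
tcp_rot: [0.706, -0.043, 0.045, -0.706]
contact_force: [0.3, 0.7, 0.4]
opening: 0.271
time: 15.28
eef_pos: [0.5721, 0.0975, 0.0352]
tcp_rot: [0.706, -0.043, 0.044, -0.706]
contact_force: [0.5, 0.3, 0.1]
opening: 0.268
t 15.28 pos [0.5721 0.0975 0.0352] F [0.5 0.3 0.1] open 0.268
turn [-0.     -0.0007  0.0014]
shift mm after turn [-0.3  2.2 -0.2]
```

```bash
python3 -m inch '[{"ax":0,"ay":0,"az":0,"x":5,"y":0,"z":0,"hand":1},{"ax":0,"ay":0,"az":0,"x":6,"y":0,"z":0,"hand":1},{"ax":0,"ay":0,"az":0,"x":6,"y":0,"z":0,"hand":1},{"ax":0,"ay":0,"az":0,"x":3,"y":0,"z":0,"hand":1},{"ax":0,"ay":0,"az":0,"x":0,"y":0,"z":0,"hand":1}]'
python3 -m inch '[{"ax":0,"ay":0,"az":0,"x":0,"y":0,"z":0,"hand":1},{"ax":0,"ay":0,"az":0,"x":2.5,"y":0,"z":0,"hand":1},{"ax":0,"ay":0,"az":0,"x":2.5,"y":0,"z":0,"hand":1},{"ax":0,"ay":0,"az":0,"x":0,"y":0,"z":0,"hand":1},{"ax":0,"ay":0,"az":0,"x":0,"y":0,"z":0,"hand":1}]'
python3 b.py
```

```text
time: 15.7
eef_pos: [0.5916, 0.0951, 0.0352]
tcp_rot: [-0.706, 0.045, -0.043, 0.706]
contact_force: [-5.2, 0.5, 5.5]
opening: 0.27
time: 16.12
eef_pos: [0.595, 0.0947, 0.0352]
tcp_rot: [0.706, -0.046, 0.042, -0.706]
contact_force: [-9.5, 1.5, 9.4]
opening: 0.271
t 16.12 pos [0.595  0.0947 0.0352] F [-9.5  1.5  9.4] open 0.271
turn [ 0.0005 -0.0004 -0.0053]
shift mm after turn [-23.4   2.2  -0.3]
```

Force came up after about 20 mm, with an upward component, so I'll check bar and pointer positions numerically against the initial pictures.

```bash
cat > ptr.py <<'E'
from h import *
ux=np.array([.1235,.9923,0]);f=np.array([.9923,-.1235,0]);C=np.array([.5868,.0967,0])
s,p,r=tool();print(s["time"],p.round(4),s["contact_force"].round(1),s["wrist_torque"].round(2),"tool tilt",r.as_matrix()[2].round(4))
for n in("side","top"):
    c=read_camera(n)
    for w,im in(("before",cv2.imread(f"pics/{n}0.png")[:,:,::-1].copy()),("now",c["img"])):
        H,S,V=cv2.split(cv2.cvtColor(im,cv2.COLOR_RGB2HSV)); out={}
        g=lambda k,m,z,lo,hi: None
        X,Y=np.meshgrid(np.arange(640),np.arange(400))
        for k,m,z,lo,hi in(("bar",(H>5)&(H<17)&(S>150),.03,20,80),("ptr",(H>=20)&(H<36)&(S>110)&(V>110),.027,92,135),("grn",(H>45)&(H<85)&(S>110),.025,92,135),("red",((H<6)|(H>174))&(S>130),.025,92,135)):
            q=np.argwhere(m)[:,::-1];P=plane(c,q,z)-C;a,b=P@ux*1e3,P@f*1e3
            k2=(abs(a)<45)&(b>lo)&(b<hi); 
            if k2.sum():out[k]=(int(k2.sum()),round(b[k2].mean(),1),b[k2].min().round(1),b[k2].max().round(1))
        print(n,w,out)
E
python3 ptr.py
```

```text
16.1167 [0.595  0.0947 0.0352] [-9.5  1.5  9.4] [0.1  1.34 0.  ] tool tilt [-5.3e-03 -1.0e+00 -5.0e-04]
side before {'ptr': (7, np.float64(97.7), np.float64(95.1), np.float64(106.1)), 'grn': (10, np.float64(103.6), np.float64(100.6), np.float64(106.2)), 'red': (13, np.float64(113.0), np.float64(109.8), np.float64(115.7))}
side now {'bar': (64, np.float64(53.7), np.float64(45.6), np.float64(61.4)), 'ptr': (10, np.float64(104.5), np.float64(102.4), np.float64(106.5)), 'grn': (6, np.float64(103.2), np.float64(100.6), np.float64(105.7)), 'red': (11, np.float64(112.7), np.float64(109.8), np.float64(115.7))}
top before {'ptr': (9, np.float64(97.1), np.float64(93.7), np.float64(105.8)), 'grn': (18, np.float64(101.8), np.float64(99.3), np.float64(104.3)), 'red': (13, np.float64(110.7), np.float64(108.7), np.float64(112.9))}Traceback (most recent call last):
  File "ptr.py", line 11, in <module>
    q=np.argwhere(m)[:,::-1];P=plane(c,q,z)-C;a,b=P@ux*1e3,P@f*1e3
                               ~~~~~^^^^^^^
  File "h.py", line 10, in plane
    o,d=rays(c,p); return o+d*((z-o[2])/d[:,2])[:,None]
        ~~~~^^^^^
  File "h.py", line 7, in rays
    u=cv2.undistortPoints(np.float64(p).reshape(-1,1,2),K(c),np.float64(c["distortion"]))[:,0]
      ~~~~~~~~~~~~~~~~~~~^^^^^^^^^^^^^^^^^^^^^^^^^^^^^^^^^^^^^^^^^^^^^^^^^^^^^^^^^^^^^^^^
cv2.error: OpenCV(4.12.0) /io/opencv/modules/calib3d/src/undistort.dispatch.cpp:347: error: (-215:Assertion failed) CV_IS_MAT(_src) && CV_IS_MAT(_dst) && (_src->rows == 1 || _src->cols == 1) && (_dst->rows == 1 || _dst->cols == 1) && _src->cols + _src->rows - 1 == _dst->rows + _dst->cols - 1 && (CV_MAT_TYPE(_src->type) == CV_32FC2 || CV_MAT_TYPE(_src->type) == CV_64FC2) && (CV_MAT_TYPE(_dst->type) == CV_32FC2 || CV_MAT_TYPE(_dst->type) == CV_64FC2) in function 'cvUndistortPointsInternal'
```

The pointer has moved about 7 mm or more and sits mid-green. My housing centre was about 10 mm too far along the stop axis (the scale's white band got into the cover mask), which explains the early contact. I'll let it settle, then check again.

```bash
sed -i 's/            q=np.argwhere(m)\[:,::-1\];/            q=np.argwhere(m)[:,::-1]\n            if len(q)==0: continue\n            /' ptr.py
python3 -m inch '[{"ax":0,"ay":0,"az":0,"x":0,"y":0,"z":0,"hand":1},{"ax":0,"ay":0,"az":0,"x":0,"y":0,"z":0,"hand":1},{"ax":0,"ay":0,"az":0,"x":0,"y":0,"z":0,"hand":1},{"ax":0,"ay":0,"az":0,"x":0,"y":0,"z":0,"hand":1},{"ax":0,"ay":0,"az":0,"x":0,"y":0,"z":0,"hand":1}]'
python3 ptr.py
python3 - <<'E'
from h import *
c=read_camera("side");a=cv2.resize(c["img"][155:225,318:418,::-1],None,fx=8,fy=8,interpolation=2)
cv2.imwrite("pics/s8.png",a)
E
```

```text
time: 16.63
eef_pos: [0.595, 0.0947, 0.0352]
tcp_rot: [0.706, -0.046, 0.042, -0.706]
contact_force: [-8.2, 0.7, 9.0]
opening: 0.268
16.6333 [0.595  0.0947 0.0352] [-8.2  0.7  9. ] [ 0.18  1.32 -0.02] tool tilt [-5.e-03 -1.e+00 -5.e-04]
side before {'ptr': (7, np.float64(97.7), np.float64(95.1), np.float64(106.1)), 'grn': (10, np.float64(103.6), np.float64(100.6), np.float64(106.2)), 'red': (13, np.float64(113.0), np.float64(109.8), np.float64(115.7))}
side now {'bar': (64, np.float64(53.7), np.float64(45.6), np.float64(61.4)), 'ptr': (10, np.float64(104.5), np.float64(102.4), np.float64(106.5)), 'grn': (5, np.float64(103.1), np.float64(100.6), np.float64(105.7)), 'red': (11, np.float64(112.7), np.float64(109.8), np.float64(115.7))}
top before {'ptr': (9, np.float64(97.1), np.float64(93.7), np.float64(105.8)), 'grn': (18, np.float64(101.8), np.float64(99.3), np.float64(104.3)), 'red': (13, np.float64(110.7), np.float64(108.7), np.float64(112.9))}
top now {}
```

View pics/s8.png

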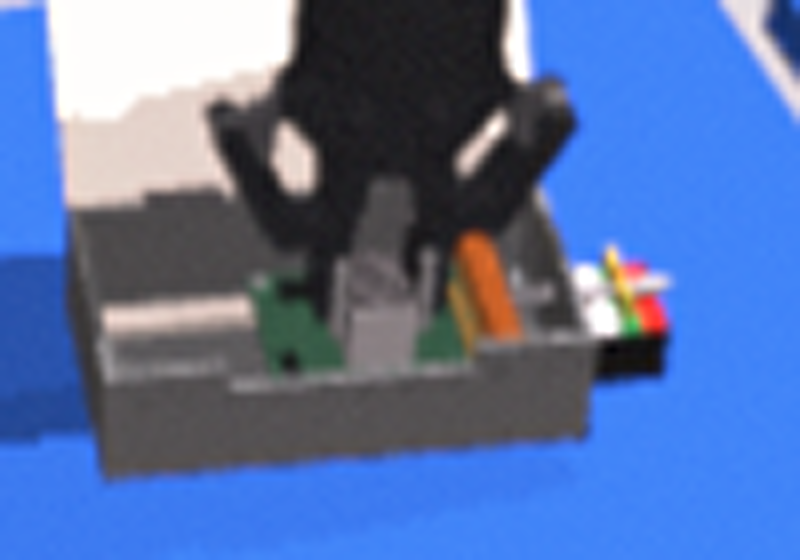

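The picture shows the pointer at panel (620,290), in the green between white (590) and red (645). The board's edge is on the bar, the board is flat, and the cover is open behind it. Force and pose are steady, so I'm handing in.

```bash
python3 -c "
from plant import *
sign_off();s=get_state();print(s['time'],s['eef_pos'],s['contact_force'])"
```

```text
the job is handed in; nothing more can be done
the job is handed in; nothing more can be done
```

The job is handed in at about 17 s of robot time. The cover is fully open, and the yellow spudger lies flat on the bench. The gripper is still holding the board by its heat sink, pressed on the stop. The sign-off gives no verdict, so what follows rests on my own checks.

**Last checks:**
- **Cover:** I levered it open with the blade alone, and the pictures show it fallen right back.
- **Pointer:** it stands in the green band. I put the stop at roughly 8 to 11 mm in.
- **Push:** the force along the stop read 8.2 to 9.5 N and was steady. Part of it may be rail friction, so the stop itself may carry less, about 6 N at the lowest.
- **Board:** it looks flat in the picture. I checked squareness only through the tool, which was within about 0.005 rad.

**What disagreed:**
- **Housing position:** my first estimate was about 10 mm off along the stop axis, because the scale's white band got into the cover outline. The board met the stop sooner than I expected, so I set the final push from the force and the pointer instead.
- **Downward press:** the tool also presses the board down on its rails with about 9 N, probably from the moment of the push. I left it because it keeps the board flat.
- **Top view:** the arm hid the scale from the top camera at the end, so the pointer check comes from the side camera only.

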